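# Lock the walker castor with its pin

## Robot

A 6-joint arm with a two-finger parallel gripper is mounted at the origin on the work surface. World frame = base frame: x ahead of the robot, y to its left, z up, the work surface at z = 0. Lengths are in m, angles in rad, forces in N, time in s.
With the tool pointing down it reaches from about 0.325 to 0.9 m from the base axis. Payload 3.5 kg.
Tool frame: the origin (TCP) lies on the centre line of the jaws, within the pads' length; the fingertips stand 11 mm ahead of it and the grasp point (between the pads) lies 8 mm behind it; z points along the fingers, x is the direction in which the jaws open and shut, and the axes are right-handed (so a half turn about z gives the same grasp; the last joint's range is limited). The gripper opens to 85 mm and grips with 20 to 120 N. Pads are 22 mm wide; open, the fingers measure 114 mm over their backs; the gripper's body (76 mm by 85 mm) begins 54 mm behind the grasp point. The pads swing forward as they close: fully open they stand 13 mm farther back than shut.
Start: joints at [-1.209, 0.276, -0.026, 1.268, 0, 1.467], TCP at [0.28, -0.559, 0.22] pointing down, gripper open.
Joint ranges: [-3.12, 3.12], [-0.85, 1.88], [-1.08, 1.24], [-1.95, 2.15], [-1.57, 1.53], [-3.14, 3.14]. Speed limits (rad/s): [2.57, 2.57, 3.14, 3.14, 3.14, 3.14].

## Interface

Orientations are given as a unit quaternion [x, y, z, w].
In Python, from cell import ctrl, imaging gives the robot as it stands. The module is installed in compiled form; this text tells all that it offers.
- The arm moves only by the tool step_arm, never from a script. Its argument "steps" is a list of rows, each a list of 5 numbers: the gripper command: -1 is fully open, 1 is shut, values between are in proportion, then the shift along the tool's x, y, z scaled (see below), then the turn about the tool's z scaled (see below). In form: [[claw, dx, dy, dz, twist], ...]. A call has 1 to 12 rows; each row shifts and turns the commanded pose from where the row before left it, along the tool's axes as they then stand; what a row does not reach is not made up. The controller multiplies each number of a shift by 0.025 m and each number of a turn by 180 degrees. A row lasts 1/10 s, in which the tool goes at most 50 mm and 8.59 degrees, less where a joint would pass 70% of its speed; a pose out of reach is approached as far as the arm can. A call with a number of a shift or a turn outside -1 to 1 is refused whole. A call with a gripper value outside its range is refused whole. The fingers move at their own pace and stop on an object; "force" is the grip in N (left out, the last holds). Time passes only in rows, so rows that do not move let the fingers close. It gives the time, the measured TCP pose, the force and the opening at its end, in the units of the state.
- ctrl.sense(): the state, without advancing time (a new reading comes with each control period).
- imaging.capture(name): name is "scene" or "top"; returns a dict with "img" (420x560x3 uint8, red, green, blue), "camera_matrix" (3x3 intrinsics, pixels), "k1" (the pictures are not rectified: a ray, as slopes to the right and down, at radius r is drawn at 1 + k1 r^2 times it, then the intrinsics apply), "R" (3x3) and "t" (3): a world point X has camera coordinates R X + t. Camera axes: x right, y down, z forward; pixel columns grow to the right and rows downward; lengths in m; the calibration is good to about 2 mm. A picture is of the moment at which its call begins. There is no depth.
- ctrl.close_job(): hands the job in, once; it reports no verdict.
The state is a dict: "time": time; "joint_pos": joint angles; "joint_vel": joint speeds; "tau": joint torques, N m; "tcp_pos": TCP position; "ee_rot": TCP orientation; "wrist_force": force on the tool from outside, world axes, zero at the start; "ft_torque": the same for the moment, N m; "gripper_width": finger opening in m.
Only numpy, scipy, OpenCV 4.12 (cv2) and the standard library are available. Lean on these libraries where they do the work, as an engineer would, in place of code of your own. Each camera call takes 0.05 s, during which the arm holds its last target.

## Task

A walker's front castor is held wheel-up in the repair stand on the day-room table. Turn the castor by its wheel until the slot in its swivel plate lies under the hole in the stand's bracket, then take the long lock pin, the one with the plain upright round grip, from the pin rack and drop it through both until its collar rests flat on the bracket, and let go.

Things in the scene. Friction and masses are not known exactly. Their poses are not given: they have to be found in the camera images.
- castor (a joint): Castor's swivel angle about its vertical axis, rad: 0 = slot under bracket hole, + = anticlockwise from above. Starts 0.45 to 1.35, range ±1.8, stays where left (friction 0.15 N m). The slot, 40 mm along the turn x 30 mm radially, is 81 mm from the axis in the octagonal steel swivel plate (204 mm across, 10 thick, top 55 mm above table) and takes the pin within about 10 deg of 0.
- wheel_grip (a point): Point on the swivel axis inside the wheel's upper part, 165 mm above table, where to pinch the wheel from above. Black wheel, 108 mm dia, 26 thick, upright, does not roll; centre 15 mm along +x from the axis, 130 mm up; top 184. Grey fork legs (56 mm over the nuts) end at 142 mm. Turns with the castor: y along the axle, slot towards -y, z up. Lined up, the axle points at the bracket hole.
- bracket_hole (a point): Centre of the round 32 mm hole in the stand's aluminium bracket, on its upper face 68 mm above table, 81 mm from the swivel axis, which is towards +y; z up; fixed to the stand. The bracket (70 mm wide, 8 thick) reaches over the swivel plate from a post at the stand's edge. Under the plate a 38 mm socket goes down to 12 mm above table. Plywood foot 180 x 250 mm.
- lock_pin: Pin hanging upright in a 3-hole plywood rack (80 mm high, holes 26 mm wide, 75 apart). Origin: centre of its collar's underside; z up, x along the rack's row at the start. Below: steel shank 18 mm dia, 52 long, last 14 tapering to 6 mm. Above: collar 52 mm dia, 6 thick, then black round grip 24 mm dia up to 50 mm. 0.13 to 0.21 kg. The other two, in any order, are short: T-bar and square head.
Things that resemble listed ones, but are neither listed nor needed, are in the scene too. What is shaped like the lock_pin but purple is not meant.

How it is judged:
On the way:
1. the slot in the castor's swivel plate is brought under the bracket hole (value of joint castor between -0.25 and 0.25 rad), for 0.2 s.
At the end, for the whole second after the job is handed in: The lock pin stands at rest in the bracket hole (within 12 mm of its centre, within 10 degrees of upright) with its collar down on the bracket (within 5 mm), and the castor is within 0.25 rad of lined up, so that the pin passes through its slot (all of step 1 and horizontal distance between lock_pin and bracket_hole below 0.012 m and z of lock_pin in the frame of bracket_hole between -0.005 and 0.005 m and angle between lock_pin's own z axis and vertical below 0.17 rad and linear speed of lock_pin below 0.02 m/s); the robot touches nothing.
It also fails if it takes over 51 s, if anything falls off the work surface, if the arm or the gripper's body presses on something with over 40 N, if the wrist force passes 120 N, or if a joint passes its speed limit or range.

## Working session

There is one attempt and no reset: what is moved stays moved. The work goes in short steps, Python scripts to look and compute and a tool call to move; the robot and the scene stay as the last step left them, time stands still between calls to the robot, and variables do not carry over. Pictures are saved under pics/ and viewed, and the job is handed in when it is done.

Besides the shell and the picture viewer there is one more tool, called after "Request:" as name(argument=value, ...) on one line, values as JSON. step_arm: Moves the arm, as the interface text tells. Its arguments: {"type":"object","properties":{"steps":{"type":"array"},"force":{"type":"number"}},"required":["steps"]}

```bash
mkdir -p pics; cat > h.py <<'E'
import numpy as np, cv2
from cell import ctrl, imaging
def cap(n,tag):
    d=imaging.capture(n); cv2.imwrite(f'pics/{tag}.png',cv2.cvtColor(d['img'],cv2.COLOR_RGB2BGR)); np.savez(f'{tag}.npz',**d); return d
def load(tag): return dict(np.load(f'{tag}.npz'))
def ray(d,u,v):
    K=d['camera_matrix'];k=float(d['k1'])
    p=cv2.undistortPoints(np.array([[[u,v]]],float),K,np.array([k,0,0,0.]))[0,0]
    R=d['R'];t=d['t']; c=-R.T@t; r=R.T@np.array([p[0],p[1],1]); return c,r/np.linalg.norm(r)
def plane(d,u,v,z):
    c,r=ray(d,u,v); return c+r*(z-c[2])/r[2]
def two(d1,p1,d2,p2):
    c1,r1=ray(d1,*p1);c2,r2=ray(d2,*p2)
    A=np.stack([r1,-r2],1);s=np.linalg.lstsq(A,c2-c1,rcond=None)[0]
    a=c1+s[0]*r1;b=c2+s[1]*r2; return (a+b)/2,np.linalg.norm(a-b)
def proj(d,X):
    k=float(d['k1'])
    return cv2.projectPoints(np.array([X],float),cv2.Rodrigues(d['R'])[0],d['t'],d['camera_matrix'],np.array([k,0,0,0.]))[0][0,0]
def crop(tag,out,x0,y0,x1,y1,s):
    i=cv2.imread(f'pics/{tag}.png')[y0:y1,x0:x1]; cv2.imwrite(f'pics/{out}.png',cv2.resize(i,None,fx=s,fy=s,interpolation=cv2.INTER_CUBIC))
E
python3 - <<'E'
from h import *
for n in('scene','top'):
    d=cap(n,n+'0'); print(n,d['camera_matrix'],d['k1'],-d['R'].T@d['t'],d['R'])
print(ctrl.sense())
E
```

```text
scene [[448.82627061   0.         280.54763876]
 [  0.         448.82627061 203.70938211]
 [  0.           0.           1.        ]] -0.10342868216414264 [1.29305779 0.00865002 0.77796173] [[-0.06301726  0.99790518 -0.0146311 ]
 [ 0.61148045  0.02702018 -0.79079806]
 [-0.78874615 -0.05878056 -0.61190225]]
top [[431.31539558   0.         280.05229047]
 [  0.         431.31539558 215.50758304]
 [  0.           0.           1.        ]] -0.02988430970539106 [ 0.39344901 -0.06019485  0.89153602] [[-0.02617621 -0.99961889 -0.00876825]
 [-0.99503509  0.02689669 -0.09582134]
 [ 0.09602066  0.00621648 -0.99535993]]
{'time': 0.1, 'joint_pos': array([-1.20936299e+00,  2.77066641e-01, -2.77802115e-02,  1.26798315e+00,
       -8.05702950e-06,  1.46739736e+00]), 'joint_vel': array([ 3.64377846e-05, -6.70804579e-04,  2.16985080e-03,  5.78866318e-04,
       -1.09290503e-03, -4.91589535e-04]), 'tau': array([ 2.84111702e-04, -4.46706033e+01,  2.96129483e+01,  8.40963592e-03,
       -6.43398994e-05, -1.92300107e-06]), 'tcp_pos': array([ 0.27989674, -0.55799423,  0.21884832]), 'ee_rot': array([ 8.50961638e-01, -5.25226862e-01, -8.08003618e-04, -6.17337965e-04]), 'wrist_force': array([-0.29935642,  0.21592538,  0.59769126]), 'ft_torque': array([ 0.02070154, -0.05032016, -0.03481255]), 'gripper_width': 0.08522784834641649}
```

View pics/scene0.png

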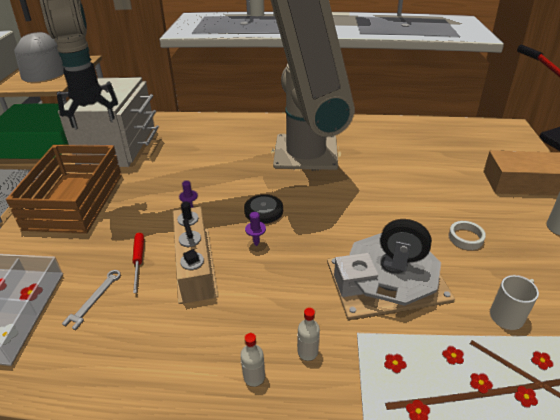

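View pics/top0.png

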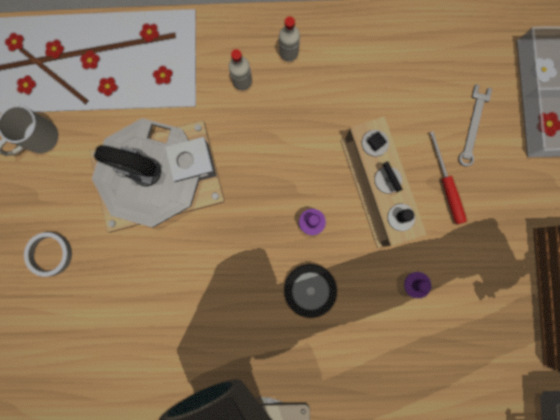

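```bash
python3 - <<'E'
from h import *
import cv2
def c(tag,b,s): return cv2.resize(cv2.imread(f'pics/{tag}.png')[b[1]:b[3],b[0]:b[2]],None,fx=s,fy=s,interpolation=cv2.INTER_CUBIC)
a=c('scene0',(160,170,230,310),4);b=c('top0',(335,110,435,250),4)
cv2.imwrite('pics/rack.png',np.hstack([a,b]))
a=c('scene0',(320,205,460,325),2.8);b=c('top0',(85,110,225,230),2.8)
cv2.imwrite('pics/stand.png',np.hstack([a,b]))
E
```

```text
(no output)
```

View pics/rack.png

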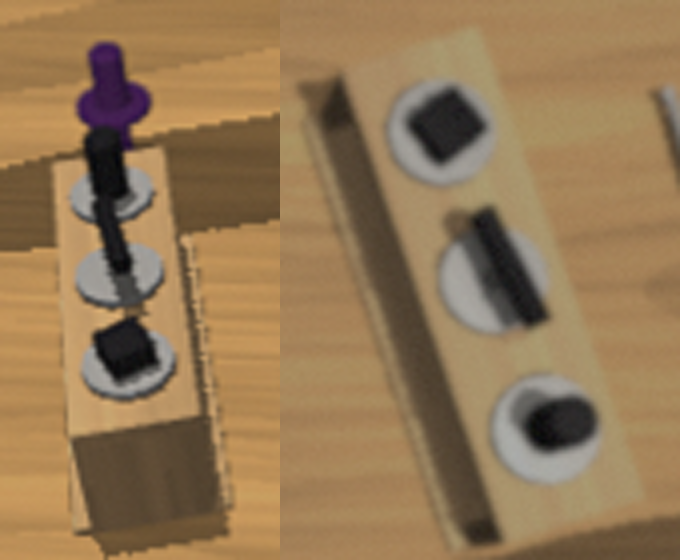

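View pics/stand.png

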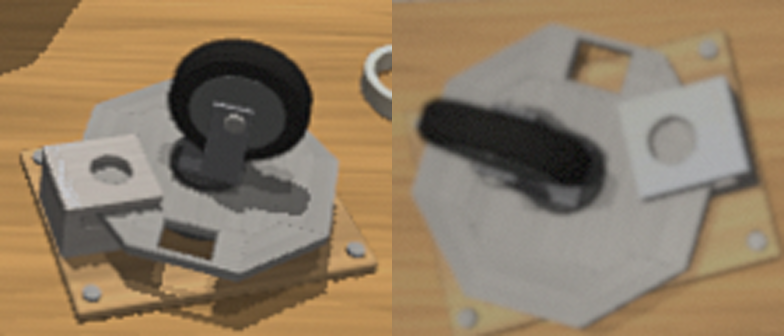

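```bash
python3 - <<'E'
from h import *
S=load('scene0');T=load('top0')
def blobs(d,mask,box,amin,amax):
    m=np.zeros(mask.shape,np.uint8);x0,y0,x1,y1=box;m[y0:y1,x0:x1]=mask[y0:y1,x0:x1]*255
    for c in cv2.findContours(m,cv2.RETR_EXTERNAL,cv2.CHAIN_APPROX_NONE)[0]:
        a=cv2.contourArea(c)
        if amin<a<amax and len(c)>5: 
            e=cv2.fitEllipse(cv2.convexHull(c)); M=cv2.moments(c); print('  area',a,'ell',np.round(e[0],1),np.round(e[1],1),round(e[2]),'cen',round(M['m10']/M['m00'],1),round(M['m01']/M['m00'],1))
for n,d,bk,br in(('S',S,(165,175,220,275),(320,205,460,325)),('T',T,(345,115,430,250),(85,110,225,230))):
    hsv=cv2.cvtColor(d['img'],cv2.COLOR_RGB2HSV);h,s,v=[hsv[...,i].astype(int) for i in range(3)]
    print(n,'collar');blobs(d,(s<50)&(v>90),bk,40,3000)
    print(n,'black');blobs(d,(v<60),bk,30,3000)
    print(n,'wood in stand');blobs(d,(s>60)&(v>50),br,40,1500)
    print(n,'bracketbright');blobs(d,(s<40)&(v>175),br,40,5000)
    print(n,'wheel');blobs(d,(v<60),br,100,5000)
E
python3 - <<'E'
import cv2,numpy as np
a=cv2.cvtColor(cv2.imread('pics/top0.png'),cv2.COLOR_BGR2GRAY);print(a[150:172,172:202:1])
b=cv2.cvtColor(cv2.imread('pics/scene0.png'),cv2.COLOR_BGR2GRAY);print(b[256:276,346:376])
E
```

```text
S collar
  area 110.0 ell [191.5 260.2] [15.6 23.2] 78 cen 191.8 262.6
  area 78.5 ell [186.  238.6] [13.3 14.8] 74 cen 183.6 239.3
  area 59.0 ell [195.8 236.5] [ 7.6 12.8] 156 cen 196.0 236.5
  area 44.5 ell [191.4 217.5] [10.5 12.7] 56 cen 193.8 217.6
S black
  area 141.5 ell [191.  256.6] [13.3 18.2] 145 cen 191.0 256.9
  area 223.5 ell [188.6 219. ] [14.4 39.2] 171 cen 186.8 216.9
S wood in stand
S bracketbright
  area 707.0 ell [355.9 266.5] [30.9 42.1] 103 cen 355.8 265.6
S wheel
  area 1957.0 ell [402.9 246. ] [50.2 57.9] 38 cen 403.4 244.4
T collar
  area 326.0 ell [400.9 217. ] [26.6 27.6] 147 cen 398.8 218.2
  area 185.5 ell [386.3 180.7] [22.3 25.6] 132 cen 381.3 182.5
  area 55.5 ell [397.5 175.4] [ 5.6 19.1] 151 cen 397.3 174.7
  area 521.0 ell [375.  142.6] [26.1 26.7] 109 cen 375.0 142.6
T black
  area 141.5 ell [404.2 215.4] [11.5 17.1] 77 cen 404.1 215.5
  area 184.5 ell [390.8 176.9] [10.7 31.2] 152 cen 390.9 176.9
  area 167.0 ell [375.9 140.9] [14.7 17.5] 55 cen 376.0 140.9
T wood in stand
T bracketbright
T wheel
  area 1184.0 ell [128.2 163.6] [29.5 70.2] 110 ce
[... 4565 characters left out ...]
160 158 151 140 149 159
  161 169 179 177 176 176 175 176 175 176 177 179]
 [175 178 178 179 177 178 178 178 179 179 179 179 177 175 174 171 173 178
  178 178 178 177 178 178 177 178 178 178 178 178]
 [178 178 178 179 178 178 178 179 178 179 179 179 179 179 179 178 179 179
  178 178 177 180 178 177 178 177 177 178 177 178]
 [183 180 178 178 178 179 178 180 178 181 178 180 179 179 180 179 178 178
  178 178 178 178 177 177 177 178 176 177 176 176]
 [186 186 180 178 177 178 179 179 180 180 180 179 179 179 178 179 179 178
  177 176 175 177 176 178 178 178 180 176 174 170]
 [184 189 182 181 180 180 180 180 180 180 178 179 178 177 177 177 177 178
  179 179 176 174 170 169 168 164 163 150 143 131]]
```

```bash
python3 - <<'E'
from h import *
S=load('scene0');T=load('top0')
def cen(d,box,lo,hi,show=True):
    g=cv2.cvtColor(d['img'],cv2.COLOR_RGB2GRAY).astype(int);x0,y0,x1,y1=box
    m=((g[y0:y1,x0:x1]<hi)&(g[y0:y1,x0:x1]>=lo)).astype(np.uint8)
    cs=cv2.findContours(m,cv2.RETR_EXTERNAL,cv2.CHAIN_APPROX_NONE)[0];c=max(cs,key=cv2.contourArea)
    e=cv2.fitEllipse(c);M=cv2.moments(c);return np.array(e[0])+[x0,y0],e[1],np.array([M['m10'],M['m01']])/M['m00']+[x0,y0]
hT=cen(T,(174,148,198,172),0,160);hS=cen(S,(348,258,368,274),0,168)
print('hole',hT,hS,two(T,hT[0],S,hS[0]),plane(T,*hT[0],.068),plane(S,*hS[0],.068))
# slot : saturation mask (wood seen through)
for d,b in((T,(143,118,175,142)),(S,(368,278,406,302))):
    hsv=cv2.cvtColor(d['img'],cv2.COLOR_RGB2HSV)[b[1]:b[3],b[0]:b[2]]
    print(hsv[::2,::2,1]); print(hsv[::2,::2,2])
# pin collar top view: convex hull ellipse
for z in(.086,.08):print('collarT',z,plane(T,400.9,217.,z))
E
```

```text
hole (array([184.17241573, 159.25641823]), (17.366689682006836, 18.33403205871582), array([184.16801075, 159.24865591])) (array([359.27128792, 265.0211525 ]), (10.314606666564941, 15.884271621704102), array([359.26350461, 265.01844532])) (array([0.58847598, 0.12845323, 0.06654464]), np.float64(0.0017422728278579014)) [0.5881323  0.12901152 0.068     ] [0.5901435  0.12732887 0.068     ]
[[ 71  83  97 108 111 112 115 114 113 115 115 118 118 114 115 116]
 [ 20  24  38  54  71  92 101 112 116 117 117 118 119 115 117 117]
 [ 14  15  15  15  23  31  41  60  83  99 108 113 116 117 117 117]
 [ 13  14  14  14  19  27  22  21  27  32  47  62  84 102 109 116]
 [ 12  15  12  13  36 104 100  80  50  33  21  23  25  33  47  69]
 [ 13  14  14  13  56 116 118 119 113 113  98  70  48  26  16  19]
 [ 15  17  16  15  98 117 119 120 110 113 113 105  99  73  20  14]
 [ 13  13  15  26 103 109 101 101  93  97  99  98  98  63  15  15]
 [ 17  13  15  47 101  98  95  90  89  89  92  91  88  45  14  15]
 [ 13  14  17  70 100 101  89  89  86  93  94  96  87  31  13  17]
 [ 15  16  17  47  83  95  96  96  94 100
[... 2247 characters left out ...]
15 137 155 158 158 159
  162]
 [159 158 158 158 156  81  81  70  45  43  58  70  74  76  78 154 164 162
  161]
 [158 160 160 161 132  81  82  82  82  72  61  53  46  55  72 166 163 162
  162]
 [148 159 160 161 100  75  78  80  79  80  80  81  81  79 103 164 163 160
  162]
 [ 72  81 110 128 143 146 129  98  80  76  75  77  78  76 118 164 162 161
  161]
 [ 77  75  73  73  73  83 114 126 161 153 130  94  76  68 136 163 164 163
  163]
 [ 77  76  74  75  86  78  75  69  71  87 105 145 162 151 163 161 163 160
  160]
 [ 74  73  75  75 103 107 181 174 150  88  77  67  74  85 106 153 163 163
  160]]
collarT 0.086 [ 0.46222212 -0.28166625  0.086     ]
collarT 0.08 [ 0.46273438 -0.28331587  0.08      ]
```

```bash
python3 - <<'E'
from h import *
S=load('scene0');T=load('top0')
print(two(T,(159.3,133.1),S,(387.3,290.6)),plane(T,159.3,133.1,.055),plane(S,387.3,290.6,.055))
H=np.array([.5890,.1283]);sl=(plane(T,159.3,133.1,.055)+plane(S,387.3,290.6,.055))[:2]/2
m=(H+sl)/2;d=sl-H;L=np.linalg.norm(d);n=np.array([-d[1],d[0]])/L
for s in(1,-1):
    A=m+s*n*np.sqrt(.081**2-L*L/4);print('axis',A,'ang',2*np.arcsin(L/2/.081), proj(T,[*A,.055]),proj(S,[*A,.055]),'angles',np.arctan2(*(H-A)[::-1]),np.arctan2(*(sl-A)[::-1]))
# bracket edges in top: corners on plane .068
for c in((617,95),(725,78),(750,178),(640,200)): print(plane(T,85+(c[0]-392)/2.8,110+c[1]/2.8,.068))
# grip top
print('black pin T/S two: ')
for pT,pS in(((408.5,214.5),(186.3,205)),):
    print(two(T,pT,S,pS))
for z in(.13,.126): print(plane(T,408,214.6,z),plane(S,186.3,205,z))
import cv2
a=cv2.resize(cv2.imread('pics/scene0.png')[195:235,170:210],None,fx=9,fy=9,interpolation=0)
b=cv2.resize(cv2.imread('pics/top0.png')[196:236,382:422],None,fx=9,fy=9,interpolation=0)
cv2.imwrite('pics/pin.png',np.hstack([a,b]))
E
```

```text
(array([0.64719564, 0.18371326, 0.05096087]), np.float64(0.0014751376448278043)) [0.64594534 0.18177772 0.055     ] [0.65058184 0.18349427 0.055     ]
axis [0.57110981 0.20729963] ang 1.0386913290202795 [146.38029665 170.34932584] [393.69096483 264.05121169] angles -1.3480935202843634 -0.3094021912640834
axis [0.66615378 0.10363637] ang 1.0386913290202795 [198.20691153 122.04674133] [349.89016307 295.10470302] angles 2.8321904623257095 1.7934991333054298
[0.61986037 0.16598282 0.068     ]
[0.62969134 0.09002527 0.068     ]
[0.55816715 0.07319456 0.068     ]
[0.54491535 0.14983776 0.068     ]
black pin T/S two: 
(array([ 0.46287265, -0.2827708 ,  0.12276651]), np.float64(0.005146121017762789))
[ 0.46239591 -0.28241915  0.13      ] [ 0.47270343 -0.27680794  0.13      ]
[ 0.46275806 -0.28358639  0.126     ] [ 0.46763922 -0.27857013  0.126     ]
```

View pics/pin.png

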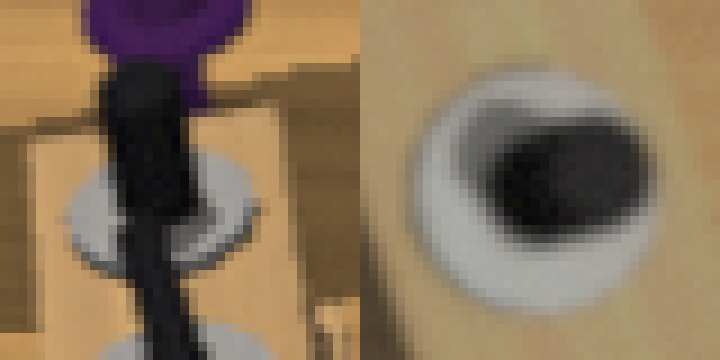

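```bash
python3 - <<'E'
from h import *
S=load('scene0');T=load('top0')
A=np.array([.5711,.2073]);f=-.309
y=-np.array([np.cos(f),np.sin(f)]);x=np.array([y[1],-y[0]])
out=[]
for d,t,b in((S,'scene0',(340,205,460,325)),(T,'top0',(85,110,205,230))):
    im=cv2.resize(cv2.imread(f'pics/{t}.png')[b[1]:b[3],b[0]:b[2]],None,fx=3.3,fy=3.3)
    C=A+.015*x
    for s in(-.013,.013):
        for a in np.linspace(0,2*np.pi,40):
            p=C+s*y+.054*np.cos(a)*x; q=(proj(d,[*p,.13+.054*np.sin(a)])-b[:2]+.5)*3.3
            cv2.circle(im,tuple(int(v) for v in q),1,(0,0,255) if s>0 else (0,255,255),-1)
    q=(proj(d,[*A,.165])-b[:2]+.5)*3.3;cv2.circle(im,tuple(int(v) for v in q),3,(0,255,0),-1)
    out.append(im)
cv2.imwrite('pics/wh.png',np.hstack(out))
print('collar',two(T,(401.2,217.1),S,(188,218)),plane(T,401.2,217.1,.086),plane(S,188,218,.086))
print('griptop',two(T,(408.7,214.7),S,(186,204)),plane(T,408.7,214.7,.13),plane(S,186,204,.13))
E
```

```text
collar (array([ 0.46232327, -0.28277661,  0.08135821]), np.float64(0.0014015662126857648)) [ 0.46201872 -0.28222001  0.086     ] [ 0.46801127 -0.28008985  0.086     ]
griptop (array([ 0.46233116, -0.28282426,  0.12527938]), np.float64(0.004274890141302732)) [ 0.4621842  -0.28365435  0.13      ] [ 0.4688969  -0.27842523  0.13      ]
```

View pics/wh.png

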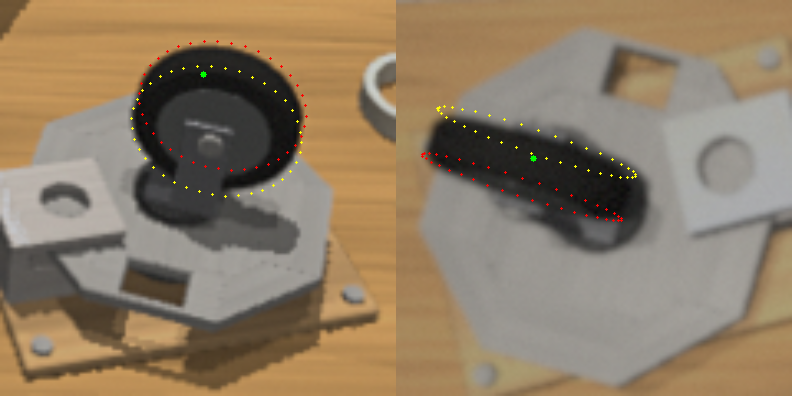

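Request:
step_arm(steps=[[-1,0,0,0,-0.047],[-1,0,0,0,-0.047],[-1,0,0,0,-0.047],[-1,0,0,0,-0.047],[-1,0,0,0,-0.047],[-1,0,0,0,-0.047],[-1,0,0,0,-0.047],[-1,0,0,0,-0.047],[-1,0,0,0,-0.047],[-1,0,0,0,-0.047],[-1,0,0,0,-0.047],[-1,0,0,0,-0.047]])

```text
time: 1.3
tcp_pos: [0.28, -0.5583, 0.2192]
ee_rot: [0.944, 0.33, -0.0, -0.001]
wrist_force: [-0.2, -0.4, 0.2]
gripper_width: 0.0855
```

Request:
step_arm(steps=[[-1,0,0,0,-0.047],[-1,0,0,0,-0.047],[-1,0,0,0,-0.047],[-1,0,0,0,-0.047],[-1,0,0,0,-0.047],[-1,0,0,0,-0.047],[-1,0,0,0,-0.047],[-1,0,0,0,-0.047],[-1,0,0,0,-0.047],[-1,0,0,0,-0.047],[-1,0,0,0,-0.047],[-1,0,0,0,-0.047]])

```text
time: 2.5
tcp_pos: [0.28, -0.5582, 0.2192]
ee_rot: [0.342, 0.94, 0.001, -0.0]
wrist_force: [0.4, 0.1, 0.7]
gripper_width: 0.0854
```

Request:
step_arm(steps=[[-1,0,0,0,-0.047],[-1,0,0,0,-0.047],[-1,0,0,0,-0.031],[-1,0,1,-0.2,0],[-1,0,1,0,0],[-1,0,1,0,0],[-1,0,1,0,0],[-1,0,1,0,0],[-1,0,1,0,0],[-1,0,1,0,0],[-1,0,1,0,0],[-1,0,1,0,0]])

```text
time: 3.7
tcp_pos: [0.349, -0.3432, 0.2244]
ee_rot: [0.155, 0.988, 0.0, -0.0]
wrist_force: [0.4, 0.1, 0.4]
gripper_width: 0.0857
```

```bash
cat >> h.py <<'E'
from scipy.spatial.transform import Rotation as Ro
def st(tgt=None):
    s=ctrl.sense();M=Ro.from_quat(s['ee_rot']).as_matrix()
    print('t',s['time'],'tcp',np.round(s['tcp_pos'],4),'psi',round(float(np.arctan2(M[1,0],M[0,0])),4),'tilt',round(float(np.arccos(-M[2,2])),4),'q',np.round(s['joint_pos'],3),'F',np.round(s['wrist_force'],1),'w',s['gripper_width'])
    if tgt is not None: print('units',np.round(M.T@(np.array(tgt)-s['tcp_pos'])/.025,2))
E
python3 -c "
from h import *
st([.571,.206,.22])"
```

```text
t 3.7 tcp [ 0.349  -0.3432  0.2244] psi 2.8303 tilt 0.001 q [-0.909  0.033 -0.304  1.235  0.    -2.169] F [0.4 0.1 0.4] w 0.08570669267891592
units [-1.73 23.63  0.19]
```

Request:
step_arm(steps=[[-1,-0.15,1,0,0],[-1,-0.15,1,0,0],[-1,-0.15,1,0,0],[-1,-0.15,1,0,0],[-1,-0.15,1,0,0],[-1,-0.15,1,0,0],[-1,-0.15,1,0,0],[-1,-0.15,1,0,0],[-1,-0.15,1,0,0],[-1,-0.15,1,0,0],[-1,-0.15,1,0,0],[-1,-0.1,1,0,0]])

```text
time: 4.9
tcp_pos: [0.4826, -0.0712, 0.2245]
ee_rot: [0.155, 0.988, 0.0, -0.0]
wrist_force: [-0.5, -0.1, -0.2]
gripper_width: 0.0852
```

Request:
step_arm(steps=[[-1,0,1,0,0],[-1,0,1,0,0],[-1,0,1,0,0],[-1,0,1,0,0],[-1,0,1,0,0],[-1,0,1,0,0],[-1,0,1,0,0],[-1,0,1,0,0],[-1,0,1,0,0],[-1,0,1,0,0],[-1,0,0.6,0,0],[-1,0,0,0,0]])

```text
time: 6.1
tcp_pos: [0.5638, 0.1812, 0.2244]
ee_rot: [0.154, 0.988, -0.0, -0.0]
wrist_force: [0.4, 0.1, -0.3]
gripper_width: 0.0855
```

```bash
python3 -c "
from h import *
st([.571,.206,.157])
cap('top','top1');cap('scene','scene1')
a=[cv2.resize(cv2.imread('pics/%s.png'%n)[b:b+200,x:x+200],None,fx=2,fy=2) for n,x,b in(('scene1',300,130),('top1',60,80))]
cv2.imwrite('pics/a1.png',np.hstack(a))"
```

```text
t 6.1 tcp [0.5638 0.1812 0.2244] psi 2.8325 tilt 0.0006 q [ 0.202  0.217 -0.094  1.261  0.    -1.06 ] F [ 0.4  0.1 -0.3] w 0.08547265682185005
units [0.02 1.03 2.69]
```

View pics/a1.png

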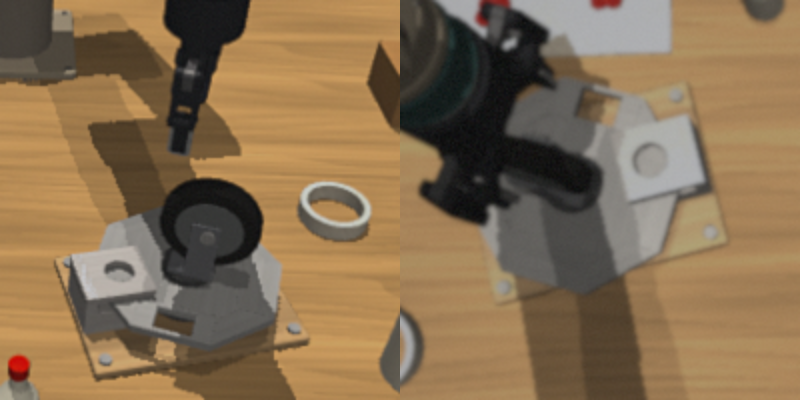

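The picture shows the stand and wheel undisturbed, with the gripper straddling the wheel line, about 25 mm short of the axis.

Request:
step_arm(steps=[[-1,0,0.5,0,0],[-1,0,0.53,0,0],[-1,0,0,0,0],[-1,0,0,0.9,0],[-1,0,0,0.9,0],[-1,0,0,0.85,0],[-1,0,0,0,0]])

```text
time: 6.9
tcp_pos: [0.5687, 0.2037, 0.1552]
ee_rot: [0.155, 0.988, -0.001, -0.003]
wrist_force: [-0.3, -0.0, -1.9]
gripper_width: 0.0853
```

Request:
step_arm(force=40, steps=[[1,0,0,0,0],[1,0,0,0,0],[1,0,0,0,0],[1,0,0,0,0],[1,0,0,0,0],[1,0,0,0,0],[1,0,0,0,0]])

```text
time: 7.6
tcp_pos: [0.569, 0.2057, 0.1599]
ee_rot: [0.154, 0.988, 0.001, -0.002]
wrist_force: [-6.7, 2.5, 6.4]
gripper_width: 0.0245
```

```bash
python3 -c "
from h import *
st([.571,.206,.157])"
```

```text
t 7.6 tcp [0.569  0.2057 0.1599] psi 2.8319 tilt 0.0052 q [ 0.238  0.28  -0.151  1.143  0.004 -1.023] F [-6.7  2.5  6.4] w 0.024533444626831546
units [-0.07  0.04  0.12]
```

Request:
step_arm(steps=[[1,0.07,0,0,0.02],[1,0,0,0,0.035],[1,0,0,0,0.035],[1,0,0,0,0.035],[1,0,0,0,0.035],[1,0,0,0,0.035],[1,0,0,0,0.035],[1,0,0,0,0.035],[1,0,0,0,0.035],[1,0,0,0,0.03],[1,0,0,0,0],[1,0,0,0,0]])

```text
time: 8.8
tcp_pos: [0.5679, 0.2068, 0.16]
ee_rot: [0.624, 0.782, 0.001, -0.003]
wrist_force: [-6.0, 3.9, 5.4]
gripper_width: 0.0244
```

```bash
python3 -c "
from h import *
st()
cap('top','top2');cap('scene','scene2')
a=[cv2.resize(cv2.imread('pics/%s.png'%n)[b:b+150,x:x+150],None,fx=2.6,fy=2.6) for n,x,b in(('scene2',320,180),('top2',80,100))]
cv2.imwrite('pics/a2.png',np.hstack(a))"
```

```text
t 8.8 tcp [0.5679 0.2068 0.16  ] psi 1.7945 tilt 0.0052 q [ 0.24   0.278 -0.154  1.141  0.005  0.016] F [-6.   3.9  5.4] w 0.024440146228124668
```

View pics/a2.png

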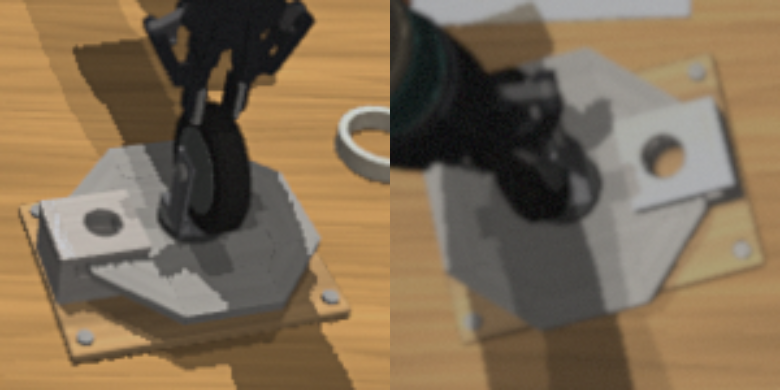

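Request:
step_arm(steps=[[-1,0,0,0,0],[-1,0,0,0,0],[-1,0,0,0,0],[-1,0,0,0,0],[-1,0,0,-0.5,0],[-1,0,0,-1,0],[-1,0,0,-1,0],[-1,0,0,-0.3,-0.036],[-1,0,0,0,0]])

```text
time: 9.8
tcp_pos: [0.5716, 0.2053, 0.2318]
ee_rot: [0.579, 0.815, 0.002, 0.002]
wrist_force: [0.5, 0.3, -0.2]
gripper_width: 0.0853
```

Request:
step_arm(steps=[[-1,-1,-0.6,0,0],[-1,-1,-0.6,0,0],[-1,-1,-0.6,0,0],[-1,-1,-0.6,0,0],[-1,-1,-0.6,0,0],[-1,-1,-0.6,0,0],[-1,-1,-0.6,0,0],[-1,-1,-0.6,0,0],[-1,-1,-0.6,0,0],[-1,-1,-0.6,0,0],[-1,-1,-0.6,0,0],[-1,0,0,0,0]])

```text
time: 11.0
tcp_pos: [0.5039, -0.1116, 0.2282]
ee_rot: [0.582, 0.814, -0.001, -0.0]
wrist_force: [-0.2, 1.1, -0.3]
gripper_width: 0.0855
```

```bash
python3 - <<'E'
from h import *
st([.464,-.282,.22])
d=cap('top','top3');e=cap('scene','scene3')
a=[cv2.resize(cv2.imread('pics/%s.png'%n)[b:b+130,x:x+130],None,fx=3,fy=3) for n,x,b in(('scene3',330,195),('top3',85,105))]
cv2.imwrite('pics/a3.png',np.hstack(a))
print(plane(d,375,142.6,.086),plane(d,401.2,217.1,.086))
E
```

```text
t 11.0 tcp [ 0.5039 -0.1116  0.2282] psi 1.9004 tilt 0.0014 q [-3.430e-01  8.000e-02 -2.460e-01  1.246e+00 -1.000e-03 -6.720e-01] F [-0.2  1.1 -0.3] w 0.0854830479633746
units [-5.93 -3.72  0.33]
[ 0.60597198 -0.23993254  0.086     ] [ 0.46201872 -0.28222001  0.086     ]
```

View pics/a3.png

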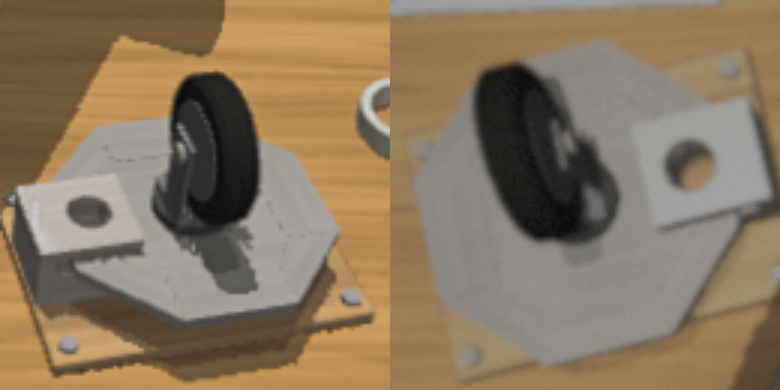

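```bash
python3 - <<'E'
from h import *
S=load('scene3');T=load('top3')
A=np.array([.5711,.206]);f=-1.348
y=-np.array([np.cos(f),np.sin(f)]);x=np.array([y[1],-y[0]])
out=[]
for d,t,b in((S,'scene3',(330,195,450,315)),(T,'top3',(85,105,205,225))):
    im=cv2.resize(cv2.imread(f'pics/{t}.png')[b[1]:b[3],b[0]:b[2]],None,fx=3.3,fy=3.3)
    C=A+.015*x
    P=[]
    for s in(-.013,.013):
        for a in np.linspace(0,2*np.pi,40):
            p=C+s*y+.054*np.cos(a)*x; P.append(([*p,.13+.054*np.sin(a)],(0,0,255) if s>0 else (0,255,255)))
    H=A-y*.081
    for dx in np.linspace(-1,1,12):
        for X in (H+.02*dx*x+.015*y,H+.02*dx*x-.015*y,H+.02*x+.015*dx*y,H-.02*x+.015*dx*y): P.append(([*X,.055],(255,0,0)))
    for a in np.arange(8):
        th=f+np.pi/8+a*np.pi/4; r=.102/np.cos(np.pi/8); P.append(([A[0]+r*np.cos(th),A[1]+r*np.sin(th),.055],(0,255,0)))
    for X,c in P:
        q=(proj(d,X)-b[:2]+.5)*3.3
        cv2.circle(im,tuple(int(v) for v in q),2 if c==(0,255,0) else 1,c,-1)
    out.append(im)
cv2.imwrite('pics/wh3.png',np.hstack(out))
E
```

```text
(no output)
```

View pics/wh3.png

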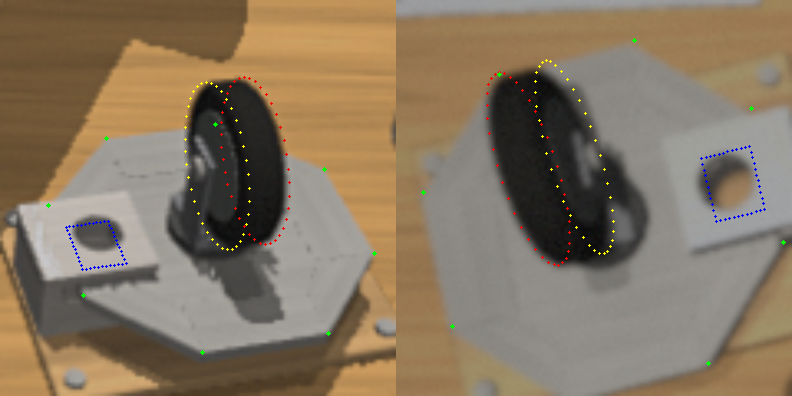

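Request:
step_arm(steps=[[-1,-1,-0.62,0,0],[-1,-1,-0.62,0,0],[-1,-1,-0.62,0,0],[-1,-1,-0.62,0,0],[-1,-1,-0.62,0,0],[-1,-0.9,-0.6,0,0],[-1,0,0,0,0],[-1,0,0,0,0]])

```text
time: 11.9
tcp_pos: [0.4662, -0.278, 0.2283]
ee_rot: [0.579, 0.815, 0.0, -0.001]
wrist_force: [0.0, 0.6, 0.4]
gripper_width: 0.0856
```

```bash
python3 - <<'E'
from h import *
st([.464,-.282,.102])
d=cap('top','top4');e=cap('scene','scene4')
a=[cv2.resize(cv2.imread('pics/%s.png'%n)[b:b+130,x:x+130],None,fx=3,fy=3) for n,x,b in(('scene4',130,150),('top4',330,140))]
cv2.imwrite('pics/a4.png',np.hstack(a))
E
```

```text
t 11.9 tcp [ 0.4662 -0.278   0.2283] psi 1.9062 tilt 0.0013 q [-6.570e-01  1.270e-01 -1.920e-01  1.252e+00  1.000e-03 -9.930e-01] F [0.  0.6 0.4] w 0.08558789182488563
units [-0.13 -0.14  5.05]
```

View pics/a4.png

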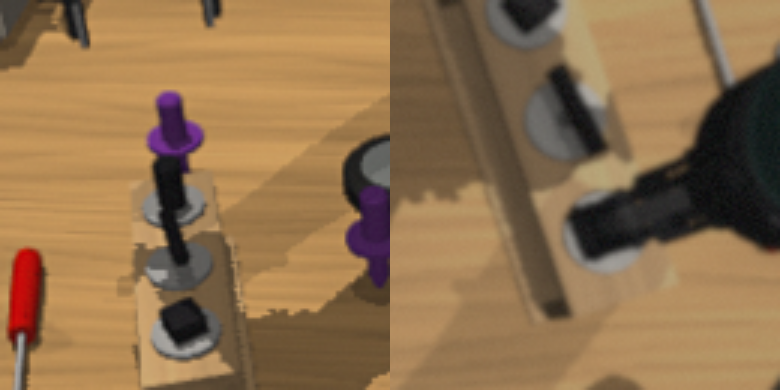

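Request:
step_arm(steps=[[-1,-0.13,-0.14,0.5,0],[-1,0,0,1,0],[-1,0,0,1,0],[-1,0,0,1,0],[-1,0,0,1,0],[-1,0,0,0.5,0],[-1,0,0,0,0],[-1,0,0,0,0]])

```text
time: 12.8
tcp_pos: [0.4641, -0.2829, 0.104]
ee_rot: [0.579, 0.816, -0.0, 0.0]
wrist_force: [0.4, 0.4, -0.1]
gripper_width: 0.0853
```

```bash
python3 - <<'E'
from h import *
st([.464,-.282,.102])
e=cap('scene','scene5')
cv2.imwrite('pics/a5.png',cv2.resize(cv2.imread('pics/scene5.png')[120:280,110:280],None,fx=3.5,fy=3.5))
E
```

```text
t 12.8 tcp [ 0.4641 -0.2829  0.104 ] psi 1.9072 tilt 0.0003 q [-0.666  0.223 -0.355  0.993 -0.    -1.003] F [ 0.4  0.4 -0.1] w 0.08529487478351822
units [0.04 0.01 0.08]
```

View pics/a5.png

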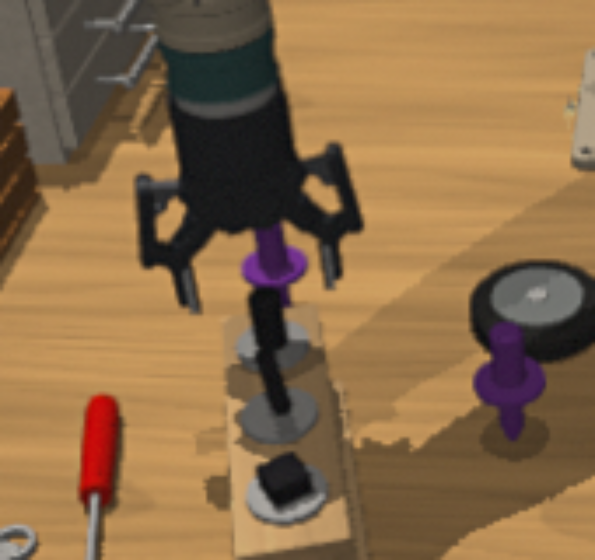

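```bash
python3 - <<'E'
from h import *
S=load('scene5')
for z in (.08,.106,.13): print(z,(proj(S,[.4641,-.2829,z])-[110,120])*3.5)
for s in(1,-1): print((proj(S,[.4641-.33*.043*s,-.2829+.944*.043*s,.106])-[110,120])*3.5)
E
```

```text
0.08 [271.54167788 345.92484986]
0.106 [266.22631418 316.99228191]
0.13 [261.20259174 289.52296621]
[327.80382412 305.95515874]
[203.97738352 328.16214008]
```

Request:
step_arm(force=60, steps=[[1,0,0,0,0],[1,0,0,0,0],[1,0,0,0,0],[1,0,0,0,0],[1,0,0,0,0],[1,0,0,0,0],[1,0,0,0,0],[1,0,0,0,0]])

```text
time: 13.65
tcp_pos: [0.464, -0.283, 0.1043]
ee_rot: [0.579, 0.815, 0.0, 0.0]
wrist_force: [-1.6, 1.3, 5.8]
gripper_width: 0.0213
```

```bash
python3 - <<'E'
from h import *
st([.464,-.282,.102])
e=cap('scene','scene6')
cv2.imwrite('pics/a6.png',cv2.resize(cv2.imread('pics/scene6.png')[120:280,110:280],None,fx=3.5,fy=3.5))
E
```

```text
t 13.65 tcp [ 0.464  -0.283   0.1043] psi 1.9069 tilt 0.0005 q [-0.667  0.222 -0.355  0.993  0.    -1.003] F [-1.6  1.3  5.8] w 0.021298717482562735
units [0.04 0.01 0.09]
```

View pics/a6.png

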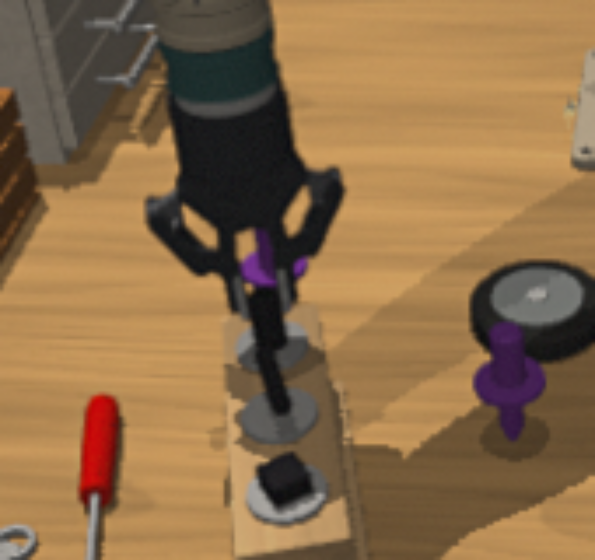

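Request:
step_arm(steps=[[1,0,0,-0.3,0],[1,0,0,-0.5,0],[1,0,0,-0.5,0],[1,0,0,-0.5,0],[1,0,0,0,0],[1,0,0,0,0]])

```text
time: 14.3
tcp_pos: [0.4643, -0.2833, 0.1494]
ee_rot: [0.579, 0.815, -0.0, 0.001]
wrist_force: [-0.5, -0.6, -1.9]
gripper_width: 0.0211
```

```bash
python3 - <<'E'
from h import *
st()
e=cap('scene','scene7');cap('top','top7')
a=cv2.resize(cv2.imread('pics/scene7.png')[140:280,130:250],None,fx=3.2,fy=3.2);b=cv2.resize(cv2.imread('pics/top7.png')[160:300,350:470],None,fx=3.2,fy=3.2)
cv2.imwrite('pics/a7.png',np.hstack([a,b]))
E
```

```text
t 14.3 tcp [ 0.4643 -0.2833  0.1494] psi 1.9068 tilt 0.0015 q [-0.667  0.181 -0.302  1.086 -0.    -1.003] F [-0.5 -0.6 -1.9] w 0.021108180331493313
```

View pics/a7.png

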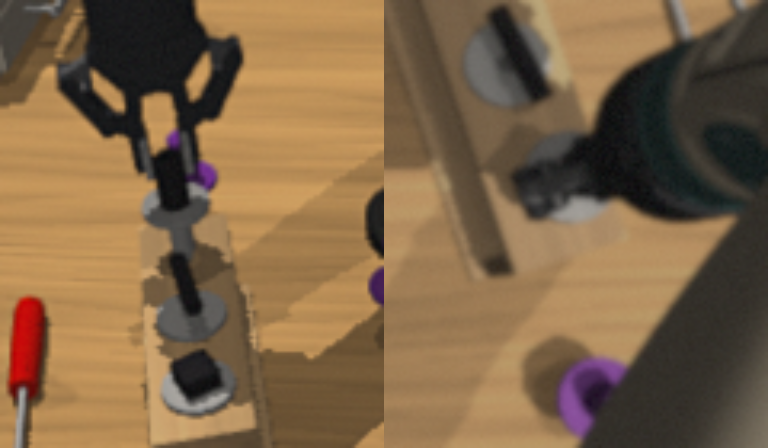

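```bash
python3 - <<'E'
from h import *
for t,b in(('scene7',(165,185,205,220)),('top7',(385,190,435,235))):
    d=load(t);x0,y0,x1,y1=b
    cv2.imwrite('pics/z_%s.png'%t,cv2.resize(cv2.cvtColor(d['img'],cv2.COLOR_RGB2BGR)[y0:y1,x0:x1],None,fx=10,fy=10,interpolation=0))
a=cv2.imread('pics/z_scene7.png');b=cv2.imread('pics/z_top7.png')
h=max(a.shape[0],b.shape[0]);p=lambda i:cv2.copyMakeBorder(i,0,h-i.shape[0],0,0,cv2.BORDER_CONSTANT)
cv2.imwrite('pics/z7.png',np.hstack([p(a),p(b)])[:, :800])
E
```

```text
(no output)
```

View pics/z7.png

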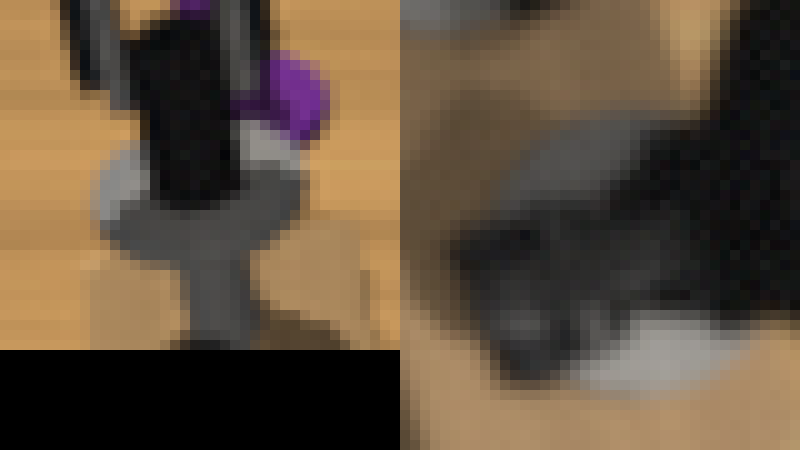

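```bash
python3 - <<'E'
from h import *
S=load('scene7');T=load('top7')
for z in(.125,.131):print(plane(S,184.9,203.5,z),plane(T,407,215.3,z))
print(two(T,(407,215.3),S,(184.9,203.5)))
print(proj(S,[.4643,-.2833,.131]),proj(T,[.4643,-.2833,.131]))
E
```

```text
[ 0.46071295 -0.28377334  0.125     ] [ 0.46164239 -0.28201981  0.125     ]
[ 0.46836128 -0.28108629  0.131     ] [ 0.46110861 -0.28028349  0.131     ]
(array([ 0.46169427, -0.28265243,  0.1256143 ]), np.float64(0.001566576166761008))
[184.3860628  202.43572832] [408.59773143 213.46265385]
```

Request:
step_arm(steps=[[1,0,0,-0.5,0],[1,0,0,-0.7,0.0447],[1,0,0,-0.7,0.0447],[1,0,0,-0.7,0.0447],[1,0,0,-0.2,0.0447],[1,0,0,0,0.0447],[1,0,0,0,0.0447],[1,0,0,0,0.0447],[1,0,0,0,0.0447],[1,0,0,0,0.0447],[1,0,0,0,0.0447],[1,0,0,0,0.0447]])

```text
time: 15.6
tcp_pos: [0.4637, -0.2829, 0.219]
ee_rot: [0.984, 0.177, -0.0, -0.0]
wrist_force: [-0.1, 0.6, -2.2]
gripper_width: 0.0214
```

Request:
step_arm(steps=[[1,0.1,-0.2,0,0.0443],[1,0.4,-0.7,0,0],[1,0.57,-1,0,0],[1,0.57,-1,0,0],[1,0.57,-1,0,0],[1,0.57,-1,0,0],[1,0.57,-1,0,0],[1,0.57,-1,0,0],[1,0.57,-1,0,0],[1,0.57,-1,0,0],[1,0.57,-1,0,0],[1,0.57,-1,0,0]])

```text
time: 16.8
tcp_pos: [0.5541, 0.0184, 0.2191]
ee_rot: [0.994, 0.111, -0.0, 0.0]
wrist_force: [0.3, -0.1, -1.5]
gripper_width: 0.021
```

Request:
step_arm(steps=[[1,0.57,-1,0,0],[1,0.57,-1,0,0],[1,0.4,-0.7,0,0],[1,0,0,0,0],[1,0,0,0,0]])

```text
time: 17.3
tcp_pos: [0.5765, 0.0917, 0.2188]
ee_rot: [0.994, 0.112, -0.0, 0.0]
wrist_force: [0.7, 0.6, -2.5]
gripper_width: 0.0214
```

```bash
python3 - <<'E'
from h import *
st([.589,.1283,.22])
e=cap('scene','scene8');cap('top','top8')
a=cv2.resize(cv2.imread('pics/scene8.png')[120:300,300:440],None,fx=2.8,fy=2.8);b=cv2.resize(cv2.imread('pics/top8.png')[70:250,120:260],None,fx=2.8,fy=2.8)
cv2.imwrite('pics/a8.png',np.hstack([a,b]))
E
```

```text
t 17.3 tcp [0.5765 0.0917 0.2188] psi 0.2239 tilt 0.0008 q [ 4.700e-02  2.050e-01 -1.210e-01  1.246e+00 -1.000e-03  1.394e+00] F [ 0.7  0.6 -2.5] w 0.02139080032984584
units [ 0.81 -1.32 -0.05]
```

View pics/a8.png

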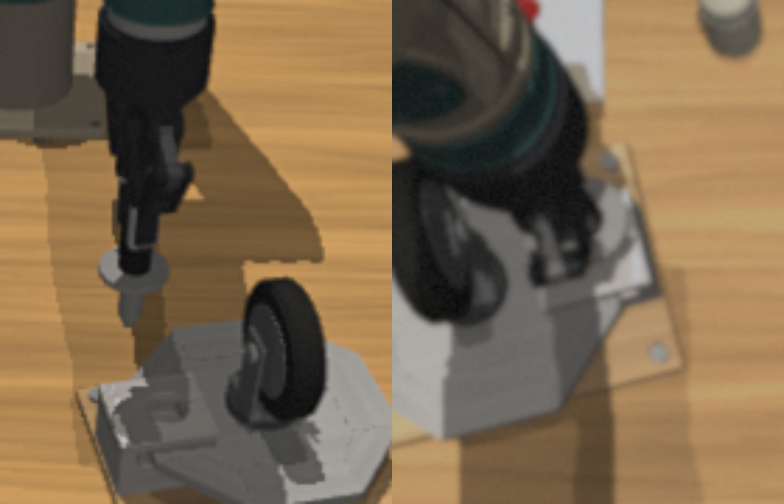

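Request:
step_arm(steps=[[1,0.4,-0.66,0,0],[1,0.4,-0.66,0,0],[1,0,0,0,0],[1,0,0,0.6,0],[1,0,0,0.8,0],[1,0,0,0.8,0],[1,0,0,0.4,0],[1,0,0,0,0],[1,0,0,0,0]])

```text
time: 18.3
tcp_pos: [0.5888, 0.1278, 0.1536]
ee_rot: [0.994, 0.111, -0.0, 0.0]
wrist_force: [0.3, 0.1, -2.0]
gripper_width: 0.0212
```

```bash
python3 - <<'E'
from h import *
st([.589,.1283,.155])
e=cap('scene','scene9')
cv2.imwrite('pics/a9.png',cv2.resize(cv2.imread('pics/scene9.png')[200:290,320:420],None,fx=6,fy=6))
s=ctrl.sense()['tcp_pos'];
for z in(.068,.079,.131): print(z,(proj(e,[s[0],s[1],z])-[320,200]+.5)*6)
E
```

```text
t 18.3 tcp [0.5888 0.1278 0.1536] psi 0.2226 tilt 0.0003 q [ 0.107  0.279 -0.167  1.125 -0.     1.455] F [ 0.3  0.1 -2. ] w 0.021197027277926973
units [ 0.01 -0.02 -0.05]
0.068 [240.29283177 391.85302437]
0.079 [243.2075049  370.55862166]
0.131 [257.46755622 265.62277596]
```

View pics/a9.png

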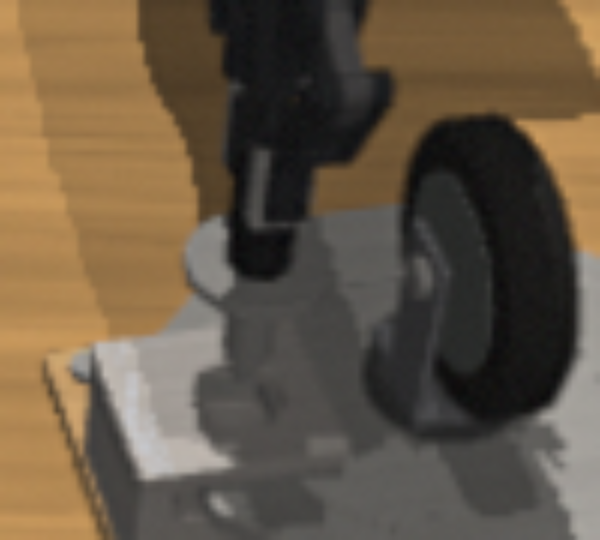

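```bash
python3 - <<'E'
from h import *
g=cv2.cvtColor(cv2.imread('pics/scene9.png'),cv2.COLOR_BGR2GRAY)[228:285,340:390].astype(float)
g=np.clip((g-50)/(130-50),0,1)*255
cv2.imwrite('pics/a9b.png',cv2.resize(g.astype(np.uint8),None,fx=10,fy=10,interpolation=cv2.INTER_CUBIC))
E
```

```text
(no output)
```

View pics/a9b.png

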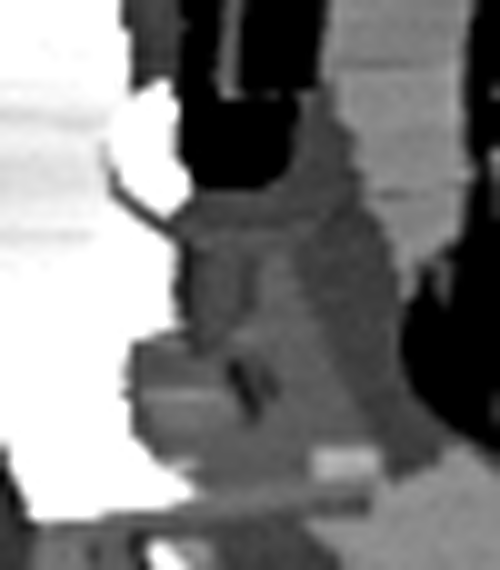

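Request:
step_arm(steps=[[1,0,0,0.25,0],[1,0,0,0.25,0],[1,0,0,0.25,0],[1,0,0,0.25,0],[1,0,0,0.25,0],[1,0,0,0.25,0],[1,0,0,0,0]])

```text
time: 19.05
tcp_pos: [0.5878, 0.128, 0.1147]
ee_rot: [0.994, 0.111, -0.001, 0.0]
wrist_force: [-0.2, 0.4, -2.3]
gripper_width: 0.0211
```

```bash
python3 - <<'E'
from h import *
st([.589,.1283,.0923])
e=cap('scene','scene10')
cv2.imwrite('pics/a10.png',cv2.resize(cv2.imread('pics/scene10.png')[200:290,320:420],None,fx=6,fy=6))
E
```

```text
t 19.05 tcp [0.5878 0.128  0.1147] psi 0.2229 tilt 0.0025 q [ 0.107  0.31  -0.213  1.05  -0.     1.455] F [-0.2  0.4 -2.3] w 0.021129031355799622
units [ 0.05 -0.    0.9 ]
```

View pics/a10.png

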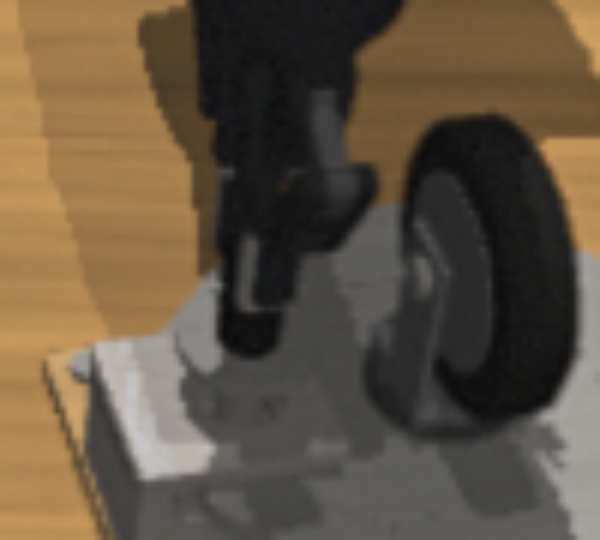

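Request:
step_arm(steps=[[1,0.02,0,0.25,0],[1,0,0,0.25,0],[1,0,0,0.2,0],[1,0,0,0.08,0],[1,0,0,0,0]])

```text
time: 19.6
tcp_pos: [0.5889, 0.1282, 0.096]
ee_rot: [0.994, 0.111, -0.001, -0.0]
wrist_force: [0.9, -0.8, -1.7]
gripper_width: 0.0214
```

Request:
step_arm(steps=[[1,0,0,0.06,0],[1,0,0,0.05,0],[1,0,0,0,0]])

```text
time: 19.9
tcp_pos: [0.5894, 0.1282, 0.0939]
ee_rot: [0.994, 0.111, 0.0, 0.0]
wrist_force: [-0.2, 0.0, -1.6]
gripper_width: 0.0211
```

Request:
step_arm(steps=[[1,0,0,0.05,0],[1,0,0,0,0],[1,0,0,0,0]])

```text
time: 20.2
tcp_pos: [0.5893, 0.1282, 0.0927]
ee_rot: [0.994, 0.111, -0.0, 0.0]
wrist_force: [-0.8, 0.5, -3.1]
gripper_width: 0.0208
```

Request:
step_arm(steps=[[1,0,0,0.06,0],[1,0,0,0,0],[1,0,0,0,0]])

```text
time: 20.5
tcp_pos: [0.5898, 0.1283, 0.0923]
ee_rot: [0.994, 0.111, 0.001, -0.0]
wrist_force: [-2.0, 1.1, 5.1]
gripper_width: 0.0213
```

Request:
step_arm(steps=[[0.6,0,0,0,0],[0.2,0,0,0,0],[-1,0,0,0,0],[-1,0,0,0,0],[-1,0,0,0,0],[-1,0,0,-0.3,0],[-1,0,0,-0.8,0],[-1,0,0,-1,0],[-1,0,0,-1,0],[-1,0,0,-1,0],[-1,0,0,-1,0],[-1,0,0,0,0]])

```text
time: 21.7
tcp_pos: [0.5924, 0.1286, 0.2237]
ee_rot: [0.994, 0.111, 0.004, 0.0]
wrist_force: [0.9, -0.3, 0.6]
gripper_width: 0.0856
```

Request:
step_arm(steps=[[-1,-0.5,0.9,0,0],[-1,-0.5,0.9,0,0],[-1,-0.5,0.9,0,0],[-1,-0.5,0.9,0,0],[-1,-0.5,0.9,0,0],[-1,-0.5,0.9,0,0],[-1,-0.5,0.9,0,0],[-1,0,0,0,0],[-1,0,0,0,0]])

```text
time: 22.6
tcp_pos: [0.5384, -0.0449, 0.218]
ee_rot: [0.994, 0.111, -0.0, -0.0]
wrist_force: [-0.6, 0.6, 0.4]
gripper_width: 0.0856
```

```bash
python3 - <<'E'
from h import *
st()
S=cap('scene','scene11');T=cap('top','top11')
a=cv2.resize(cv2.imread('pics/scene11.png')[200:320,325:455],None,fx=3,fy=3);b=cv2.resize(cv2.imread('pics/top11.png')[105:225,90:220],None,fx=3,fy=3)
cv2.imwrite('pics/a11.png',np.hstack([a,b]))
for z in(.074,.118):print(proj(S,[.589,.1283,z]),proj(T,[.589,.1283,z]),(proj(S,[.589,.1283,z])-[325,200])*3,(proj(T,[.589,.1283,z])-[90,105])*3+[390,0])
E
```

```text
t 22.6 tcp [ 0.5384 -0.0449  0.218 ] psi 0.2217 tilt 0.001 q [-0.203  0.128 -0.213  1.23   0.     1.146] F [-0.6  0.6  0.4] w 0.0856409654720119
[359.94046091 262.73258011] [183.82607612 158.10809624] [104.82138274 188.19774033] [671.47822836 159.32428873]
[361.93455557 248.11042132] [178.30946768 152.64590924] [110.80366672 144.33126395] [654.92840303 142.93772773]
```

View pics/a11.png

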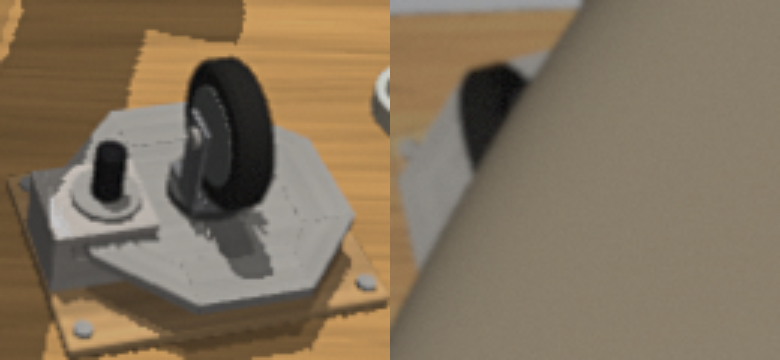

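Request:
step_arm(steps=[[-1,-0.3,1,0,0],[-1,-0.3,1,0,0],[-1,-0.3,1,0,0],[-1,-0.3,1,0,0],[-1,-0.3,1,0,0],[-1,-0.3,1,0,0],[-1,-0.3,1,0,0],[-1,-0.3,1,0,0],[-1,0,0,0,0],[-1,0,0,0,0]])

```text
time: 23.7
tcp_pos: [0.5248, -0.2524, 0.2183]
ee_rot: [0.994, 0.111, -0.0, -0.001]
wrist_force: [-0.0, 0.8, -0.0]
gripper_width: 0.0852
```

```bash
python3 - <<'E'
from h import *
st()
S=cap('scene','scene12');T=cap('top','top12')
a=cv2.resize(cv2.imread('pics/scene12.png')[200:320,325:455],None,fx=3,fy=3);b=cv2.resize(cv2.imread('pics/top12.png')[105:225,90:220],None,fx=3,fy=3)
cv2.imwrite('pics/a12.png',np.hstack([a,b]))
E
```

```text
t 23.7 tcp [ 0.5248 -0.2524  0.2183] psi 0.2232 tilt 0.0011 q [-5.600e-01  2.030e-01 -1.240e-01  1.245e+00  1.000e-03  7.880e-01] F [-0.   0.8 -0. ] w 0.08522591533475109
```

View pics/a12.png

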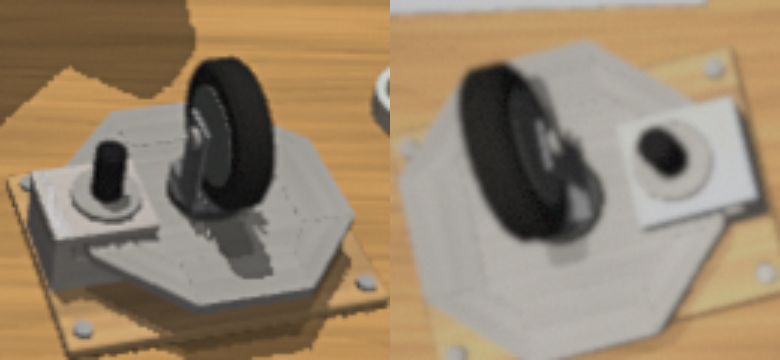

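The collar centre is at about (672,159) in the enlarged top crop. I predicted (671,159), so the pin is seated centrally and upright.

```bash
python3 -c "
from h import *
print(ctrl.close_job())"
```

```text
the job is handed in; nothing more can be done
None
```

I pinched the castor wheel and turned it about 59° clockwise, which put the slot under the bracket hole. I then took the round-grip black pin from the rack, lowered it through the hole and slot, let go and moved the arm clear. The job was handed in at about 24 s of the 51 s allowed.

**Last checks:**
- **Seating:** contact came at a TCP height of 0.0923 m, the height predicted for the collar resting on the bracket, with about 5 N on the wrist.
- **Position:** in the top view the collar centre was within about 1 px (roughly 2 mm) of the bracket hole. In the scene view it was about 2 to 3 px off, measured only roughly.
- **Upright and lined up:** both views show the pin standing upright. The castor looked within a few degrees of lined up when I overlaid the wheel and plate on the picture.
- **Clear of the scene:** the gripper was open and about 0.4 m away.

**Disagreements:**
- **Pin height:** two-view heights for the pin came out about 5 mm below the stated values.
- **Gripper opening:** it read 21 mm on the 24 mm grip.

Neither affected the fit.

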